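Fish the slide rail out of the deep fixture tube

ROBOT

A 7-joint arm with a two-finger parallel gripper is mounted at the origin on the work surface. World frame = base frame: x ahead of the robot, y to its left, z up, the work surface at z = 0. Lengths are in mm, angles in rad, forces in N, time in s.
With the tool pointing down it reaches from about 400 to 850 mm from the base axis. Payload 4.4 kg.
Tool frame: the origin (TCP) lies midway between the tips of the shut fingers; the grasp point (between the pads) lies 19 mm behind it (arm.hold_point_z is the x of the grasp point in the tool frame, in mm); x points along the fingers, y is the direction in which the jaws open and shut, and the axes are right-handed (so a half turn about x gives the same grasp; the last joint's range is limited). The gripper opens to 94 mm and grips with 3 to 60 N. Pads are 16 mm wide; open, the fingers measure 119 mm over their backs; the gripper's body (75 mm by 177 mm) begins 78 mm behind the grasp point.
Start: joints at [-1.341, 0.628, 0.038, 1.517, -0.027, 0.996, -0.02], TCP at [189.453, 621.792, 205.478] pointing down, gripper open.
Joint ranges: [-3.06, 3.06], [-0.37, 2.12], [-1.25, 1.32], [0.18, 2.47], [-1.1, 4.24], [0.23, 1.98], [-2.94, 2.94]. Speed limits (rad/s): [2.57, 2.57, 3.14, 3.14, 3.14, 3.14, 3.14].

INTERFACE

Orientations are given as a rotation vector (axis times angle).
In Python, from cell import arm gives the robot as it stands.
- The arm moves only by the tool arm_command, never from a script. Its arguments are lists of equal length, an entry for each row: "travel": the shift along the world's x, y, z in m, a list of three; "yaw": the turn about the world's z in degrees. In form: {"travel": [[x, y, z], ...], "yaw": [yaw, ...]}. A call has exactly 10 rows; each row is the pose to reach, as a shift and turn from the pose commanded when the call began; what a row does not reach only later rows make up. A row lasts 1/8 s, in which the tool goes at most 62.5 mm and 10.7 degrees, less where a joint would pass 70% of its speed; a pose out of reach is approached as far as the arm can. A call with a gripper value outside its range is refused whole. "hand" is the finger opening in m, from 0 to 0.094, set as the call begins (left out, the last holds). The fingers move at their own pace and stop on an object; "squeeze" is the grip in N (left out, the last holds). Time passes only in rows, so rows that repeat a pose let the fingers close, or fill a call up. It gives the time, the measured TCP pose, the force and the opening at its end, in the units of the state.
- arm.get_obs(): the state, without advancing time (a new reading comes with each control period).
- arm.get_image(name): name is "side" or "top"; returns (picture, depth): 420x560x3 uint8, red, green, blue; 420x560 float32, mm along the optical axis (not along the pixel's ray), 0 where there is no reading.
- arm.camera_model(name): a dict with "mtx" (3x3 intrinsics, pixels), "T" (4x4, takes a point from camera to world coordinates). Camera axes: x right, y up, looking along -z (the intrinsics and any distortion apply to the point x, -y, -z); pixel columns grow to the right and rows downward; lengths in mm; the calibration is good to about 2 mm. A picture is of the moment at which its call begins. camera_model takes no time and is no camera call.
- arm.close_job(): hands the job in, once; it reports no verdict.
The state is a dict: "time": time; "joint_positions": joint angles; "qvel": joint speeds; "effort": joint torques, N m; "tcp_pos": TCP position; "ee_rot": TCP orientation; "force": force on the tool from outside, world axes, zero at the start; "wrist_torque": the same for the moment, N m; "gripper_width": opening from 0.0 (shut) to 1.0 (fully open).
Only numpy, scipy, OpenCV 4.12 (cv2) and the standard library are available. Lean on these libraries where they do the work, as an engineer would, in place of code of your own. Each camera call takes 0.05 s, during which the arm holds its last target. There are 200 camera calls.

TASK

The aluminium slide rail has slipped to the bottom of the deep upright tube: take the hook picker from its fork stand, feel gently for the lifting eye on its carriage with the hook, and lift the rail out with the picker alone. Set it down softly, flat on its underside, in the large bay of the grey parts tray, then hang the picker back upright in its fork and let go. Do not force the hook against the eye or the tube, keep your hand off the rail, and leave the other things on the bench alone.

Things in the scene. Friction and masses are not known exactly. Their poses are not given: they have to be found in the camera images.
- well_mouth (a point): centre of the mouth of the deep tube: rectangular steel tube standing on a dark base plate (190 x 110 x 10 mm), fixed, open on top. Mouth 128 mm above the bench; inside 132 mm long (its x), 48 mm wide (y), walls 5 mm, floor 118 mm below the mouth. A slit 16 mm wide runs down the wall at its +x end. z is up; place and yaw vary.
- rail_center (a point): the rail, 0.22 to 0.31 kg: flat aluminium bar 116 mm (x) x 40 (y) x 12 (z) on the tube's floor, with 8 mm play at each end (start: within 5 mm of mid-tube, x along the tube's x within 2 degrees); on it a steel carriage 34 x 38 x 14 mm. This point: over the bar's middle, 13 mm above its underside. Hung by the eye it tilts up to 15 degrees, lowest edge up to 70 mm below the crossbar.
- rail_top (a point): over the middle of the rail at the level of the carriage's top, 26 mm above the rail's underside. A lifting eye stands on the carriage: arch of 5 mm bar along y, legs 24 mm apart, 24 mm clear under its crossbar. Carriage and eye sit up to 32 mm to either side of here along x; where is NOT measured: feel. Stiff: pushed, it drags the rail (1 to 4 N) to the tube's end, then the force climbs.
- picker_grip (a point): centre of the handle of the picker (0.16 kg): black square handle 24 x 24 mm, 44 high, to be gripped from above; under it a square steel collar 36 x 36 x 6 mm, its underside 28 mm below here; then a straight 7 mm rod down along -z to a J hook that points to the picker's +x. It starts hanging upright in the fork by its collar, its x along the fork's x within 4 degrees.
- picker_hook (a point): middle of the bottom bar of the picker's J hook, on the centre line of the 6 mm bar, 132 mm below the handle's centre. Axes as the handle's. The rod's axis is 7 mm to -x of here, the upturned tip 7 mm to +x; the tip's top is 13 mm above here, the hook's underside 3 mm below.
- fork_seat (a point): where the picker hangs in the fixed dark fork stand: on top of the fork plate (8 mm thick), on the hanging rod's axis, 125 mm above the bench. The 14 mm slot runs along x, open at the prong ends 40 mm to -x, closed 12 mm to +x; a post stands 51 mm to +x. The picker is raised 10 mm or more and drawn out along -x, and goes back the same way, hook to +x. Place and yaw vary.
- tray_bay (a point): centre of the floor of the large bay of the fixed grey parts tray: 170 mm (x) by 112 mm (y) inside, walls 26 mm above its floor, which is 4 mm above the bench. The small bay on the -y side holds two bushings. Place and yaw vary; tube, fork and tray stand in any order from left to right.
Mind the look-alikes: they are no part of the job. Leave any purple look-alike of the part that bears picker_grip alone. Leave any orange look-alike of the part that bears well_mouth alone.

How it is judged (in metres and radians):
On the way, in this order (a step that is already met when the one before it is completed fails the run):
1. the picker is out of its fork (distance between picker_grip and fork_seat above 0.075 m), for 0.1 s.
2. the rail hangs on the picker, clear above the tube's mouth (z of rail_center in the frame of well_mouth above 0.02 m and contact force between picker and rail above 1 N), for 0.2 s.
3. the rail lies flat in the large bay of the tray, free of the picker (x of rail_center in the frame of tray_bay between -0.085 and 0.085 m and y of rail_center in the frame of tray_bay between -0.056 and 0.056 m and z of rail_center in the frame of tray_bay below 0.019 m and angle between rail_center's own z axis and vertical below 0.15 rad and contact force between picker and rail below 0.3 N and linear speed of rail below 0.03 m/s), for 0.2 s.
At the end, for the whole second after the job is handed in: The rail rests flat (tilt under 0.15 rad, centre under 19 mm above the bay floor), its centre inside the large tray bay; the picker hangs still and upright (under 0.08 rad) in the fork, handle centre 22 to 32 mm above the plate and within 15 mm of the seat sideways, clear of the rail (x of rail_center in the frame of tray_bay between -0.085 and 0.085 m and y of rail_center in the frame of tray_bay between -0.056 and 0.056 m and z of rail_center in the frame of tray_bay below 0.019 m and angle between rail_center's own z axis and vertical below 0.15 rad and horizontal distance between picker_grip and fork_seat below 0.015 m and angle between picker_grip's own z axis and vertical below 0.08 rad and z of picker_grip in the frame of fork_seat between 0.022 and 0.032 m and linear speed of rail below 0.02 m/s and linear speed of picker below 0.03 m/s and contact force between picker and rail below 0.1 N); the robot touches nothing.
It fails at once if the picker pushes on the rail or its eye with more than 12 N (contact force between picker and rail above 12 N).
It fails at once if the picker pushes on the tube with more than 12 N (contact force between picker and well above 12 N).
It fails at once if the hand or arm touches the rail (contact force between any of the fingers, the arm and rail above 0.5 N).
It fails at once if the rail is dropped into the tray (hits it with more than 40 N) (contact force between rail and tray above 40 N).
It fails at once if something else on the bench is pushed more than 25 mm (distance of any of bush0, bush1, wrench, hammer, offcut, oil, vblock, cap from where it was at the start of the episode above 0.025 m).
It also fails if it takes over 72 s, if anything falls off the work surface, if the arm or the gripper's body presses on something with over 40 N, if the wrist force passes 120 N, or if a joint passes its speed limit or range.

## Working session

There is one attempt and no reset: what is moved stays moved. The work goes in short steps, Python scripts to look and compute and a tool call to move; the robot and the scene stay as the last step left them, time stands still between calls to the robot, and variables do not carry over. Pictures are saved under pics/ and viewed, about 8 in all and at most 12, crops included, and the job is handed in when it is done.

Besides the shell and the picture viewer there is one more tool, called after "Call:" as name(argument=value, ...), one argument or row to a line, values as JSON. arm_command: Moves the arm, as the interface text tells. Its arguments: {"type":"object","properties":{"travel":{"type":"array","items":{"type":"array","items":{"type":"number"}}},"yaw":{"type":"array","items":{"type":"number"}},"hand":{"type":"number"},"squeeze":{"type":"number"}},"required":["travel","yaw"]}

```bash
mkdir -p pics; ls
cat > h.py <<'E'
import numpy as np, cv2
from cell import arm
def snap(n):
    im,d=arm.get_image(n); np.savez('/tmp/%s.npz'%n,im=im,d=d); return im,d
def load(n):
    z=np.load('/tmp/%s.npz'%n); return z['im'],z['d']
def pts(n,u,v,d):
    m=arm.camera_model(n); K=np.array(m['mtx']);T=np.array(m['T'])
    u=np.asarray(u,float);v=np.asarray(v,float)
    p=np.stack([(u-K[0,2])/K[0,0]*d,-(v-K[1,2])/K[1,1]*d,-d],-1)
    return p@T[:3,:3].T+T[:3,3]
def plane(n,u,v,z):
    C=np.array(arm.camera_model(n)['T'])[:3,3]; p=pts(n,u,v,np.full(np.shape(u),1000.)); r=p-C
    return C+r*((z-C[2])/r[...,2])[...,None]
E
python3 - <<'E'
from h import *
for n in('side','top'):
    im,d=snap(n); cv2.imwrite(f'pics/{n}0.png',im[...,::-1]); m=arm.camera_model(n); print(m, (d>0).mean())
print(arm.get_obs())
E
```

```text
pics
{'mtx': array([[427.60042686,   0.        , 280.97706024],
       [  0.        , 427.60042686, 208.89110631],
       [  0.        ,   0.        ,   1.        ]]), 'T': array([[-9.48295500e-01,  2.22059427e-01, -2.26771375e-01,
         3.44013561e+02],
       [-3.17362875e-01, -6.54285234e-01,  6.86434002e-01,
         6.57683502e+02],
       [ 4.05597909e-03,  7.22911090e-01,  6.90929161e-01,
         8.78038284e+02],
       [ 0.00000000e+00,  0.00000000e+00,  0.00000000e+00,
         1.00000000e+00]])} 0.9959651360544217
{'mtx': array([[447.53501289,   0.        , 279.34299667],
       [  0.        , 447.53501289, 202.9284546 ],
       [  0.        ,   0.        ,   1.        ]]), 'T': array([[-8.61377603e-03,  9.87817355e-01, -1.55379135e-01,
         3.57365396e+02],
       [-9.99958387e-01, -8.04223402e-03,  4.30662224e-03,
        -1.01539703e+02],
       [ 3.00456083e-03,  1.55409765e-01,  9.87845523e-01,
         1.38671987e+03],
       [ 0.00000000e+00,  0.00000000e+00,  0.00000000e+00,
         1.00000000e+00]])} 0.9959906462585034
{'time': 0.1, 'joint_positions': array([-1.34079383,  0.62925396,  0.03844021,  1.51823982, -0.02699212,
        0.99629944, -0.01997976]), 'qvel': array([-0.00012562, -0.00170091,  0.00049892, -0.00262761, -0.00027647,
       -0.00110355,  0.00253022]), 'effort': array([ 3.35606557e-03, -5.50787473e+01,  1.14763308e+00, -1.87116301e+01,
       -5.21668664e-02,  1.90639246e-02,  4.58533179e-05]), 'tcp_pos': array([189.27872833, 621.21613053, 204.65479994]), 'ee_rot': array([ 0.23084085,  1.55852897, -0.23346768]), 'force': array([ 0.29280457, -0.63179293, -0.33902419]), 'wrist_torque': array([-0.00711611,  0.05407907,  0.05277695]), 'gripper_width': 1.002193206762484}
```

View pics/side0.png

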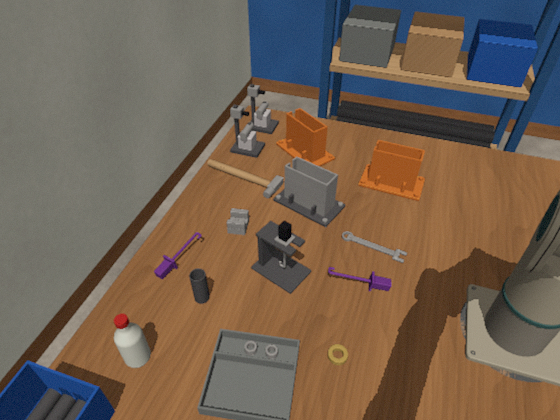

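View pics/top0.png

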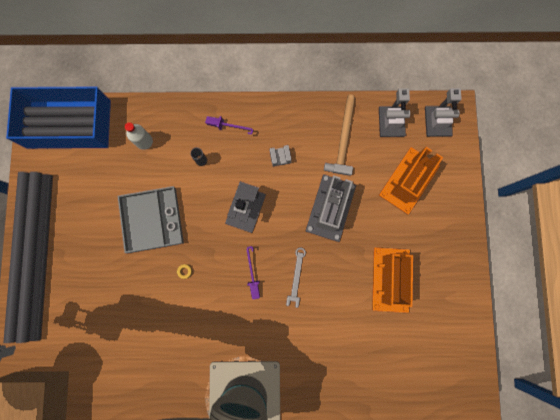

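The side view shows the grey tube at (312,188), fork with black handle at (285,235), tray at (250,375). The top view shows the tube at (332,205), fork at (245,206) and tray at (151,220). Purple pickers and orange tubes are decoys.

Run:
```python
from h import *
im,d=load('top'); s,ds=load('side')
def c(i,x,y,w=100,h=75,k=4): return cv2.resize(i[y:y+h,x:x+w],None,fx=k,fy=k,interpolation=cv2.INTER_CUBIC)
a=np.vstack([np.hstack([c(im,285,168),c(im,200,168)]),np.hstack([c(s,265,150),c(s,240,215)])])
cv2.imwrite('pics/crop1.png',a[...,::-1])
# heights in top view around tube and fork
for nm,(x0,x1,y0,y1) in dict(tube=(300,365,168,245),fork=(220,272,175,240),tray=(112,190,180,260)).items():
    v,u=np.mgrid[y0:y1,x0:x1]; P=pts('top',u,v,d[y0:y1,x0:x1])
    z=P[...,2]; h,e=np.histogram(z,bins=np.arange(-10,200,5)); print(nm,[(int(a),int(b)) for a,b in zip(e,h) if b>5])
```

```text
tube [(-10, 141), (-5, 1308), (0, 1188), (5, 614), (10, 411), (15, 180), (20, 265), (25, 98), (30, 75), (35, 103), (40, 42), (45, 20), (50, 7), (55, 25), (60, 28), (65, 29), (70, 15), (75, 15), (80, 19), (85, 23), (90, 20), (95, 18), (100, 21), (105, 18), (110, 23), (115, 22), (120, 35), (125, 182), (130, 33)]
fork [(-10, 109), (-5, 1042), (0, 984), (5, 391), (10, 103), (115, 29), (120, 312), (125, 232), (130, 49), (160, 6), (170, 35), (175, 39)]
tray [(-10, 154), (-5, 1627), (0, 2624), (5, 902), (10, 158), (15, 143), (20, 161), (25, 277), (30, 158)]
```

View pics/crop1.png

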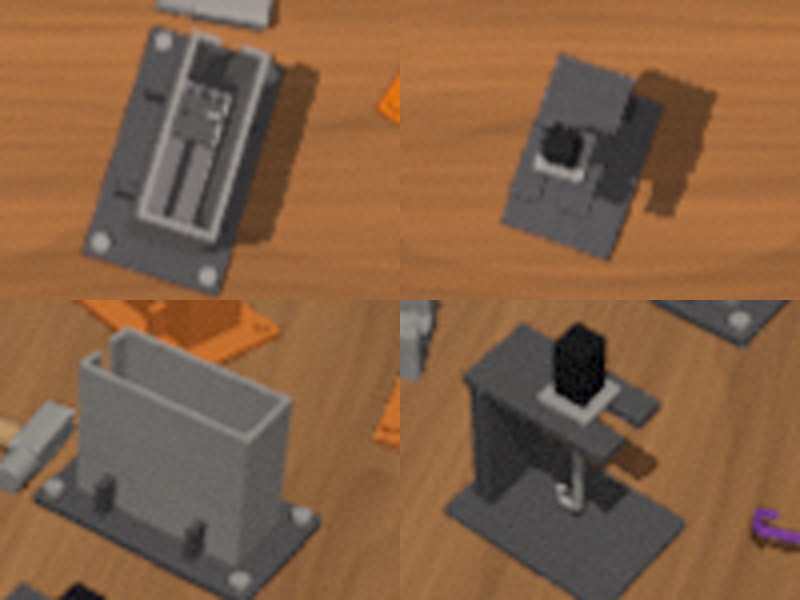

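Crops: the tube's slit is at the upper end (crop 225,50). The carriage with its eye seems to sit toward the slit. The fork's post is at the top and its prongs are open at bottom-left.

Run:
```python
from h import *
def rect(n,roi,zlo,zhi,zp,show=True,big=True):
    im,d=load(n); x0,x1,y0,y1=roi
    v,u=np.mgrid[0:420,0:560]; P=pts(n,u,v,d)
    m=((P[...,2]>zlo)&(P[...,2]<zhi)&(d>0)).astype(np.uint8); k=np.zeros_like(m);k[y0:y1,x0:x1]=1; m*=k
    vv,uu=np.nonzero(m); W=plane(n,uu,vv,zp)[:,:2]
    r=cv2.minAreaRect(W.astype(np.float32)); q=P[m>0]
    print(n,len(uu),'ctr',np.round(r[0],1),'size',np.round(r[1],1),'ang',round(r[2],1),'zmed',round(float(np.median(q[:,2])),1),'meanXY',np.round(q[:,:2].mean(0),1),'projmean',W.mean(0).round(1))
for n,t,f in(('top',(300,365,168,245),(220,272,175,240)),('side',(278,345,155,225),(245,310,215,290))):
    print('tube');rect(n,t,120,140,128)
    print('handle');rect(n,f,168,190,175)
    print('plate');rect(n,f,117,129,125)
    print('collar');rect(n,f,128,136,131)
print('tray')
rect('top',(112,190,180,260),22,36,30); rect('side',(195,305,325,420),24,36,30)
# eye in tube (top): points z 45..75 & carriage
```

```text
tube
top 251 ctr [ 560.  -267.2] size [ 58.4 143.2] ang 71.7 zmed 127.6 meanXY [ 555.5 -266.5] projmean [ 555.4 -266.4]
handle
top 76 ctr [549.4   1.7] size [24.4 23.7] ang 72.1 zmed 175.1 meanXY [549.7   2.1] projmean [549.6   2.1]
plate
top 549 ctr [562.3  -2.5] size [ 58.4 107. ] ang 70.2 zmed 124.3 meanXY [566.7  -4.4] projmean [566.6  -4.5]
collar
top 106 ctr [560.8  -3. ] size [ 56.1 104. ] ang 69.4 zmed 129.9 meanXY [554.5  -4.4] projmean [554.4  -4.5]
tube
side 371 ctr [ 562.4 -260. ] size [ 67.9 146.6] ang 71.7 zmed 126.2 meanXY [ 559.7 -262.4] projmean [ 559.  -259.5]
handle
side 93 ctr [550.8   9.1] size [28.9 24.1] ang 73.1 zmed 174.0 meanXY [551.4   7.4] projmean [551.    8.4]
plate
side 621 ctr [564.8   2.9] size [ 62.1 108.9] ang 70.2 zmed 124.8 meanXY [568.3   5.8] projmean [568.1   6.3]
collar
side 104 ctr [561.8  20.8] size [89.7 50.4] ang 18.7 zmed 130.8 meanXY [550.   13.4] projmean [550.   13.5]
tray
top 544 ctr [526.1 289.1] size [178.8 176.2] ang 9.7 zmed 28.3 meanXY [528.5 283.6] projmean [528.2 283.1]
side 1130 ctr [528.  293.8] size [178.2 176.5] ang 9.8 zmed 29.6 meanXY [533.7 290.6] projmean [533.5 290.9]
```

Run:
```python
from h import *
from scipy.spatial.transform import Rotation as R
o=arm.get_obs(); M=R.from_rotvec(o['ee_rot']).as_matrix(); print(M.round(3), 'yaw of tool y',np.degrees(np.arctan2(M[1,1],M[0,1])), arm.hold_point_z)
im,d=load('top'); v,u=np.mgrid[168:245,300:365]; P=pts('top',u,v,d[168:245,300:365])
a=np.radians(-18.3); c=np.array([560,-267.2]); q=P[...,:2]-c
X=q[...,0]*np.cos(a)+q[...,1]*np.sin(a); Y=-q[...,0]*np.sin(a)+q[...,1]*np.cos(a); Z=P[...,2]
ins=(abs(X)<62)&(abs(Y)<20)
for lo in range(-65,65,5):
    m=ins&(X>=lo)&(X<lo+5)
    if m.any(): print(lo, [int(z) for z in np.sort(Z[m])][-14:])
m=ins&(Z>50)&(Z<75); print(np.c_[X[m],Y[m],Z[m]].round(0).tolist())
```

```text
[[-0.     0.291  0.957]
 [-0.002  0.957 -0.291]
 [-1.    -0.002  0.   ]] yaw of tool y 73.05341683314688 -18.8
-55 [24, 27]
-50 [20, 21, 21, 21, 21, 22, 22, 23, 23, 23, 24, 25, 25, 26]
-45 [20, 20, 20, 20, 21, 21, 23, 23, 23, 23, 24, 24, 24, 26]
-40 [19, 19, 20, 21, 21, 21, 23, 23, 23, 23, 23, 24, 25, 28]
-35 [19, 20, 21, 21, 22, 22, 23, 23, 23, 23, 23, 24, 24, 27]
-30 [19, 19, 19, 19, 20, 20, 21, 22, 23, 23, 23, 23, 24, 24]
-25 [21, 22, 22, 22, 23, 23, 23, 23, 23, 25, 25, 25, 26, 31]
-20 [21, 21, 21, 21, 23, 23, 23, 23, 24, 24, 24, 26, 26, 27]
-15 [20, 21, 21, 21, 22, 22, 22, 23, 23, 24, 24, 25, 25, 26]
-10 [21, 21, 22, 22, 22, 22, 22, 23, 23, 23, 24, 24, 24, 24]
-5 [20, 20, 20, 21, 21, 21, 21, 23, 23, 24, 24, 24, 24, 25]
0 [21, 22, 22, 22, 22, 23, 23, 23, 23, 23, 26, 27, 28, 28]
5 [20, 20, 21, 21, 21, 22, 22, 22, 22, 24, 24, 25, 25, 25]
10 [29, 30, 30, 32, 32, 33, 33, 35, 35, 36, 37, 37, 37, 39]
15 [33, 34, 34, 35, 35, 35, 36, 37, 37, 38, 38, 38, 40, 40]
20 [33, 33, 33, 34, 34, 34, 36, 36, 37, 37, 37, 38, 39, 41]
25 [56, 57, 58, 60, 62, 63, 63, 64, 64, 65, 65, 66, 67, 67]
30 [34, 35, 36, 36, 36, 36, 38, 39, 42, 60, 62, 62, 62]
35 [35, 35, 36, 36, 36, 37, 38, 38, 40, 41]
40 [35, 35, 35, 35, 35, 35, 36, 36, 36, 37, 39, 40, 40, 40]
45 [19, 22, 22, 23, 23, 30, 33, 34]
50 [19, 20, 20, 20, 20, 20, 21, 22, 22, 23, 23, 23, 23, 25]
55 [16, 17, 19, 19, 20, 20, 22, 24, 24, 25]
60 [7, 9, 10, 10, 10, 12, 12]
[[29.0, 14.0, 59.0], [29.0, 11.0, 65.0], [30.0, 9.0, 65.0], [31.0, 5.0, 63.0], [27.0, 13.0, 57.0], [28.0, 10.0, 58.0], [27.0, 8.0, 63.0], [27.0, 5.0, 67.0], [29.0, 2.0, 65.0], [30.0, -1.0, 62.0], [31.0, -4.0, 63.0], [26.0, -2.0, 67.0], [28.0, -5.0, 65.0], [29.0, -8.0, 63.0], [29.0, -10.0, 67.0], [31.0, -14.0, 61.0], [27.0, -11.0, 63.0], [29.0, -14.0, 60.0]]
```

Call:
arm_command(
  travel=[
    [0.03,-0.0515,0.003],
    [0.06,-0.103,0.006],
    [0.09,-0.1545,0.009],
    [0.12,-0.206,0.012],
    [0.15,-0.2575,0.015],
    [0.18,-0.309,0.018],
    [0.21,-0.3605,0.021],
    [0.24,-0.412,0.024],
    [0.27,-0.4635,0.027],
    [0.3,-0.515,0.03],
  ],
  yaw=[-9.3,-18.6,-27.9,-37.2,-46.5,-55.8,-65.1,-74.4,-83.7,-92.9],
  hand=0.094,
)

```text
time: 1.35
tcp_pos: [490.0, 105.3, 235.5]
ee_rot: [1.463, 1.022, -1.463]
force: [1.7, -0.6, -0.5]
gripper_width: 0.998
```

Call:
arm_command(
  travel=[
    [0.03,-0.0515,0.003],
    [0.0605,-0.103,0.006],
    [0.0605,-0.103,0.006],
    [0.0605,-0.103,0.006],
    [0.0605,-0.103,0.006],
    [0.0605,-0.103,0.006],
    [0.0605,-0.103,0.006],
    [0.0605,-0.103,0.006],
    [0.0605,-0.103,0.006],
    [0.0605,-0.103,0.006],
  ],
  yaw=[0,0,0,0,0,0,0,0,0,0],
)

```text
time: 2.6
tcp_pos: [549.9, 3.8, 241.5]
ee_rot: [1.46, 1.025, -1.46]
force: [-0.5, -0.6, -0.2]
gripper_width: 0.994
```

Call:
arm_command(
  travel=[
    [0,0,-0.03],
    [0,0,-0.06],
    [0,0,-0.085],
    [0,0,-0.1],
    [0,0,-0.104],
    [0,0,-0.104],
    [0,0,-0.104],
    [0,0,-0.104],
    [0,0,-0.104],
    [0,0,-0.104],
  ],
  yaw=[0,0,0,0,0,0,0,0,0,0],
)

```text
time: 3.85
tcp_pos: [550.0, 3.8, 137.6]
ee_rot: [1.46, 1.025, -1.459]
force: [-0.3, 0.2, 0.3]
gripper_width: 1.003
```

Call:
arm_command(
  travel=[
    [0,0,0],
    [0,0,0],
    [0,0,0],
    [0,0,0],
    [0,0,0],
    [0,0,0],
    [0,0,0],
    [0,0,0],
    [0,0,0],
    [0,0,0],
  ],
  yaw=[0,0,0,0,0,0,0,0,0,0],
  hand=0.0,
  squeeze=40,
)

```text
time: 5.1
tcp_pos: [550.0, 3.7, 137.5]
ee_rot: [1.46, 1.025, -1.46]
force: [0.3, -0.5, 0.3]
gripper_width: 0.253
```

Run:
```python
from h import *
o=arm.get_obs(); print(o['gripper_width'],o['force'],o['wrist_torque'],o['tcp_pos'])
s,_=snap('side'); t,_=snap('top')
c=lambda i,x,y,w=100,h=100,k=4: cv2.resize(i[y:y+h,x:x+w],None,fx=k,fy=k,interpolation=cv2.INTER_CUBIC)
cv2.imwrite('pics/grip.png',np.hstack([c(t,195,160),c(s,235,190)])[...,::-1])
```

```text
0.2530861118008079 [ 0.34409625 -0.54413898  0.29599297] [-0.09323014  0.01170816 -0.04317772] [550.04286811   3.72501496 137.48764567]
```

View pics/grip.png

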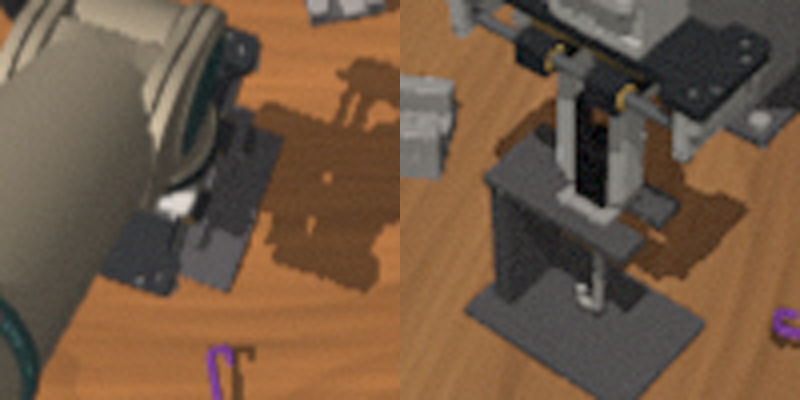

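The width of 23.8 mm matches the handle, and the side view shows the handle between the fingers with the collar free below. I'll raise it 15 mm, draw it out along fork -x, then lift.

Call:
arm_command(
  travel=[
    [0,0,0.005],
    [0,0,0.01],
    [0,0,0.015],
    [-0.0094,0.0034,0.015],
    [-0.0188,0.0068,0.015],
    [-0.0282,0.0102,0.015],
    [-0.0376,0.0136,0.015],
    [-0.0517,0.0187,0.015],
    [-0.0659,0.0238,0.015],
    [-0.08,0.0289,0.015],
  ],
  yaw=[0,0,0,0,0,0,0,0,0,0],
)

```text
time: 6.45
tcp_pos: [468.8, 33.1, 152.5]
ee_rot: [1.46, 1.025, -1.46]
force: [-0.4, 0.9, -1.2]
gripper_width: 0.25
```

Call:
arm_command(
  travel=[
    [0,0,0.02],
    [0,0,0.05],
    [0,0,0.08],
    [0,0,0.11],
    [0,0,0.126],
    [0,0,0.126],
    [0,0,0.126],
    [0,0,0.126],
    [0,0,0.126],
    [0,0,0.126],
  ],
  yaw=[0,0,0,0,0,0,0,0,0,0],
)

```text
time: 7.7
tcp_pos: [469.8, 32.6, 278.1]
ee_rot: [1.459, 1.025, -1.46]
force: [0.6, -0.7, -1.4]
gripper_width: 0.255
```

Call:
arm_command(
  travel=[
    [0.01,-0.037,0],
    [0.02,-0.074,0],
    [0.03,-0.111,0],
    [0.04,-0.148,0],
    [0.05,-0.185,0],
    [0.06,-0.222,0],
    [0.07,-0.259,0],
    [0.079,-0.295,0],
    [0.079,-0.295,0],
    [0.079,-0.295,0],
  ],
  yaw=[0,0,0,0,0.5,1,1.5,1.5,1.5,1.5],
)

```text
time: 8.95
tcp_pos: [548.8, -261.4, 277.9]
ee_rot: [1.441, 1.042, -1.441]
force: [-0.4, 0.5, -2.5]
gripper_width: 0.254
```

Run:
```python
from h import *
o=arm.get_obs(); print(o['force'],o['tcp_pos'])
s,_=snap('side'); t,_=snap('top')
c=lambda i,x,y,w=100,h=120,k=4: cv2.resize(i[y:y+h,x:x+w],None,fx=k,fy=k,interpolation=cv2.INTER_CUBIC)
cv2.imwrite('pics/over.png',np.hstack([c(t,285,130),c(s,260,90)])[...,::-1])
```

```text
[-0.35093547  0.45594395 -2.5014619 ] [ 548.76618048 -261.42630865  277.93786604]
```

View pics/over.png

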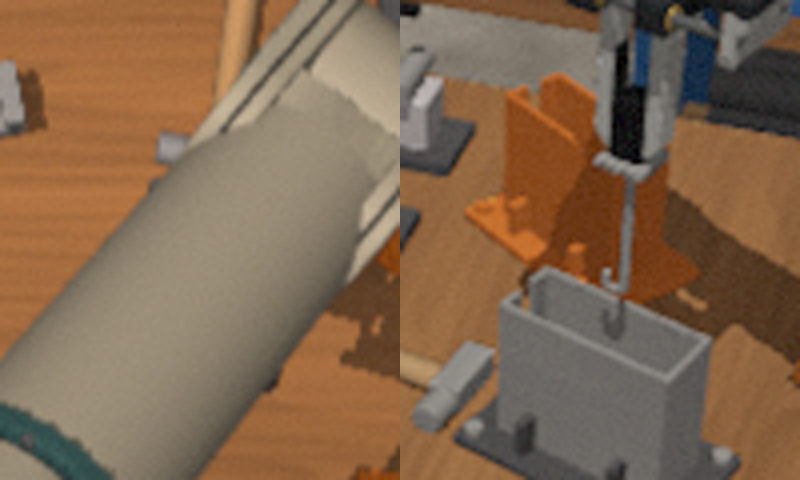

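The top view is blocked by the arm. In the side view the rod runs from the collar at crop (625,170) to the hook at (615,290), above the mouth. I'll compare the rod and the tube rim in the same camera.

Run:
```python
from h import *
im,d=load('side'); v,u=np.mgrid[0:420,0:560]; P=pts('side',u,v,d)
a=np.radians(-18.3)
tcp=arm.get_obs()['tcp_pos']; print(tcp)
# rod: per row, pixels near TCP in XY and z in 165..255
m=(abs(P[...,0]-tcp[0])<15)&(abs(P[...,1]-tcp[1])<15)&(P[...,2]>170)&(P[...,2]<250)
m[:, :300]=0
R=[]
for r in range(132,166):
    k=np.nonzero(m[r])[0]
    if len(k): q=P[r,k].mean(0); R.append(q); print(r,k.min(),k.max(),q.round(1)) if r%3==0 else 0
R=np.array(R); print('rod mean',R.mean(0))
# rim from side with depth
roi=np.zeros_like(m); roi[150:225,278:345]=1
k=roi&(abs(P[...,2]-128)<3)&(d>0)
q=P[k][:,:2]; r=cv2.minAreaRect(q.astype(np.float32)); print('rim depth rect',r,k.sum())
# predicted hook-bottom underside pixel & collar
T=np.array(arm.camera_model('side')['T']);K=np.array(arm.camera_model('side')['mtx'])
for nm,w in dict(hook=[tcp[0]+6.6,tcp[1]-2.2,158.5],collar=[tcp[0],tcp[1],265],rod=[tcp[0],tcp[1],200]).items():
    c=T[:3,:3].T@(np.array(w)-T[:3,3]); print(nm,K[0,2]-K[0,0]*c[0]/c[2],K[1,2]+K[1,1]*c[1]/c[2])
```

```text
[ 549.07892976 -260.71542982  278.25182309]
138 316 317 [ 550.1 -258.   241.7]
141 315 317 [ 551.  -258.7  231.6]
144 315 317 [ 550.3 -258.5  222.4]
147 315 317 [ 549.9 -259.   212.5]
150 315 316 [ 550.2 -257.1  204. ]
153 315 316 [ 549.2 -255.3  195.7]
156 314 316 [ 550.7 -258.5  183.2]
159 314 316 [ 550.2 -259.   172.8]
rod mean [ 550.22170553 -257.86878681  209.65474421]
rim depth rect ((563.390625, -264.2549133300781), (64.248291015625, 144.5131072998047), 71.78126525878906) 233
hook 313.13543015299985 161.96565098737062
collar 317.7019780046951 129.91368761655025
rod 316.16359565784694 150.55235147667966
```

Same-camera check: the rod sits at tube x ≈ -13, y ≈ 0, and the crossbar is at about +28. I'll descend into the tube.

Call:
arm_command(
  travel=[
    [0,0,-0.015],
    [0,0,-0.03],
    [0,0,-0.045],
    [0,0,-0.06],
    [0,0,-0.072],
    [0,0,-0.082],
    [0,0,-0.09],
    [0,0,-0.095],
    [0,0,-0.1],
    [0,0,-0.1],
  ],
  yaw=[0,0,0,0,0,0,0,0,0,0],
)

```text
time: 10.3
tcp_pos: [548.9, -262.2, 178.3]
ee_rot: [1.441, 1.041, -1.441]
force: [-0.3, 0.6, -0.7]
gripper_width: 0.248
```

Call:
arm_command(
  travel=[
    [0,0,-0.003],
    [0,0,-0.006],
    [0,0,-0.009],
    [0,0,-0.012],
    [0,0,-0.015],
    [0,0,-0.018],
    [0,0,-0.018],
    [0,0,-0.018],
    [0,0,-0.018],
    [0,0,-0.018],
  ],
  yaw=[0,0,0,0,0,0,0,0,0,0],
)

```text
time: 11.55
tcp_pos: [549.0, -262.3, 160.6]
ee_rot: [1.441, 1.04, -1.441]
force: [-0.1, -0.2, -1.0]
gripper_width: 0.25
```

Run:
```python
from h import *
for i in range(4):
    o=arm.get_obs(); print(o['time'],o['force'].round(2),o['wrist_torque'].round(3),o['tcp_pos'].round(1)); arm.get_image('side')
```

```text
11.55 [-0.12 -0.19 -1.04] [-0.079  0.097  0.048] [ 549.  -262.3  160.6]
11.6 [ 0.53  0.79 -1.64] [-0.054  0.094 -0.01 ] [ 549.  -262.3  160.6]
11.65 [-0.92  0.04 -1.79] [-0.062  0.078  0.026] [ 549.  -262.3  160.5]
11.7 [-0.24 -0.92 -3.13] [-0.052  0.126  0.03 ] [ 549.  -262.3  160.5]
```

Call:
arm_command(
  travel=[
    [0.0028,-0.0009,0],
    [0.0057,-0.0019,0],
    [0.0085,-0.0028,0],
    [0.0114,-0.0038,0],
    [0.0142,-0.0047,0],
    [0.0171,-0.0056,0],
    [0.0199,-0.0066,0],
    [0.0228,-0.0075,0],
    [0.0256,-0.0085,0],
    [0.0256,-0.0085,0],
  ],
  yaw=[0,0,0,0,0,0,0,0,0,0],
)

```text
time: 13.0
tcp_pos: [574.7, -270.9, 160.4]
ee_rot: [1.441, 1.04, -1.441]
force: [0.1, 0.1, -1.3]
gripper_width: 0.247
```

```bash
cat > f.py <<'E'
from h import *
F=[];W=[]
for i in range(4):
    o=arm.get_obs(); F.append(o['force']);W.append(o['wrist_torque']); arm.get_image('side')
print(o['time'],'F',np.mean(F,0).round(2),'T',np.mean(W,0).round(3),o['tcp_pos'].round(1),o['gripper_width'].round(3))
E
python3 f.py
```

```text
Traceback (most recent call last):
  File "f.py", line 5, in <module>
    print(o['time'],'F',np.mean(F,0).round(2),'T',np.mean(W,0).round(3),o['tcp_pos'].round(1),o['gripper_width'].round(3))
                                                                                              ^^^^^^^^^^^^^^^^^^^^^^^^
AttributeError: 'float' object has no attribute 'round'
```

```bash
sed -i "s/o\['gripper_width'\].round(3)/round(o['gripper_width'],3)/" f.py; python3 f.py
```

```text
13.35 F [ 0.42 -0.11 -1.67] T [-0.086  0.088 -0.032] [ 574.5 -270.8  160.5] 0.254
```

Call:
arm_command(
  travel=[
    [0.0009,-0.0003,0],
    [0.0019,-0.0006,0],
    [0.0028,-0.0009,0],
    [0.0038,-0.0013,0],
    [0.0047,-0.0016,0],
    [0.0057,-0.0019,0],
    [0.0057,-0.0019,0],
    [0.0057,-0.0019,0],
    [0.0057,-0.0019,0],
    [0.0057,-0.0019,0],
  ],
  yaw=[0,0,0,0,0,0,0,0,0,0],
)

```text
time: 14.65
tcp_pos: [580.2, -272.7, 160.5]
ee_rot: [1.441, 1.04, -1.441]
force: [-1.1, 0.1, -1.2]
gripper_width: 0.256
```

```bash
python3 f.py
```

```text
14.8 F [-0.46 -0.14 -1.29] T [-0.06   0.1    0.015] [ 580.3 -272.7  160.5] 0.252
```

Call:
arm_command(
  travel=[
    [0.0005,-0.0002,0],
    [0.0009,-0.0003,0],
    [0.0014,-0.0005,0],
    [0.0019,-0.0006,0],
    [0.0024,-0.0008,0],
    [0.0028,-0.0009,0],
    [0.0028,-0.0009,0],
    [0.0028,-0.0009,0],
    [0.0028,-0.0009,0],
    [0.0028,-0.0009,0],
  ],
  yaw=[0,0,0,0,0,0,0,0,0,0],
)

```text
time: 16.1
tcp_pos: [582.9, -273.6, 160.4]
ee_rot: [1.441, 1.041, -1.441]
force: [-0.9, -0.3, -1.5]
gripper_width: 0.252
```

```bash
python3 f.py
```

```text
16.25 F [-0.43 -0.01 -1.68] T [ 0.073  0.404 -0.018] [ 582.9 -273.5  160.4] 0.253
```

Contact felt: the torque rose from 0.10 to 0.40 N m at 36 mm, and I expected it at about 35. I'll back off 1 mm and lift slowly.

Call:
arm_command(
  travel=[
    [-0.001,0.0003,0],
    [-0.001,0.0003,0.003],
    [-0.001,0.0003,0.006],
    [-0.001,0.0003,0.009],
    [-0.001,0.0003,0.011],
    [-0.001,0.0003,0.013],
    [-0.001,0.0003,0.015],
    [-0.001,0.0003,0.017],
    [-0.001,0.0003,0.019],
    [-0.001,0.0003,0.021],
  ],
  yaw=[0,0,0,0,0,0,0,0,0,0],
)

```text
time: 17.55
tcp_pos: [582.0, -273.3, 181.5]
ee_rot: [1.441, 1.041, -1.441]
force: [0.4, 0.5, -4.0]
gripper_width: 0.252
```

```bash
python3 f.py
```

```text
17.7 F [ 0.22  0.14 -3.99] T [-0.088  0.069 -0.021] [ 582.2 -273.4  181.6] 0.251
```

Call:
arm_command(
  travel=[
    [0,0,0.004],
    [0,0,0.01],
    [0,0,0.018],
    [0,0,0.026],
    [0,0,0.034],
    [0,0,0.042],
    [0,0,0.05],
    [0,0,0.058],
    [0,0,0.066],
    [0,0,0.074],
  ],
  yaw=[0,0,0,0,0,0,0,0,0,0],
)

```text
time: 19.0
tcp_pos: [582.0, -273.3, 256.0]
ee_rot: [1.441, 1.04, -1.441]
force: [0.2, -0.1, -3.7]
gripper_width: 0.255
```

Call:
arm_command(
  travel=[
    [0,0,0.009],
    [0,0,0.018],
    [0,0,0.027],
    [0,0,0.036],
    [0,0,0.045],
    [0,0,0.054],
    [0,0,0.063],
    [0,0,0.072],
    [0,0,0.081],
    [0,0,0.088],
  ],
  yaw=[0,0,0,0,0,0,0,0,0,0],
)

```text
time: 20.25
tcp_pos: [582.1, -273.4, 344.1]
ee_rot: [1.441, 1.04, -1.441]
force: [-0.0, 0.7, -4.7]
gripper_width: 0.251
```

```bash
python3 f.py
python3 - <<'E'
from h import *
s,_=snap('side')
cv2.imwrite('pics/hang.png',cv2.resize(s[40:240,200:400],None,fx=3,fy=3,interpolation=cv2.INTER_CUBIC)[...,::-1])
E
```

```text
20.4 F [ 0.16  0.04 -4.13] T [-0.079  0.057 -0.001] [ 582.1 -273.5  343.8] 0.254
```

View pics/hang.png

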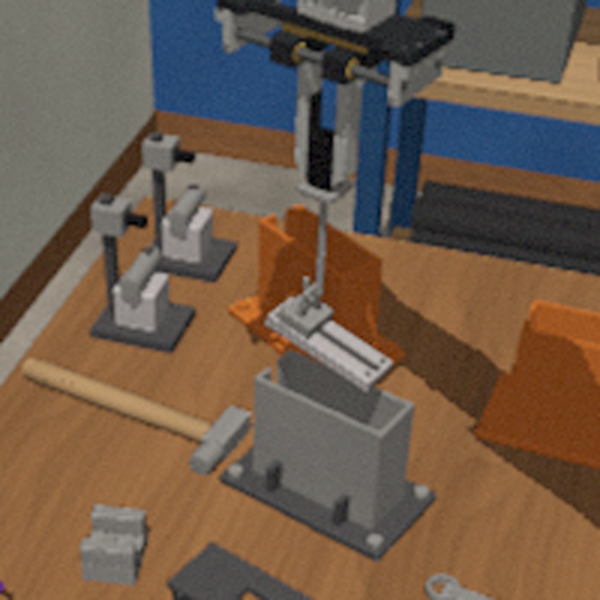

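The rail hangs nearly level on the hook, clear above the mouth (crop 325,340). Now I'll carry it to the tray.

Call:
arm_command(
  travel=[
    [-0.0005,0.008,0],
    [-0.0016,0.024,0],
    [-0.0032,0.048,0],
    [-0.0054,0.08,0],
    [-0.0077,0.115,0],
    [-0.01,0.15,0],
    [-0.0124,0.185,0],
    [-0.0148,0.22,0],
    [-0.0171,0.255,0],
    [-0.0195,0.29,0],
  ],
  yaw=[0.4,1,2,3.5,5,6.5,8,9.5,11,12.5],
)

```text
time: 21.75
tcp_pos: [561.8, 19.3, 343.6]
ee_rot: [1.283, 1.161, -1.282]
force: [0.8, 0.4, -4.0]
gripper_width: 0.255
```

Call:
arm_command(
  travel=[
    [-0.0024,0.035,0],
    [-0.0047,0.07,0],
    [-0.0071,0.105,0],
    [-0.0094,0.14,0],
    [-0.0118,0.175,0],
    [-0.0141,0.21,0],
    [-0.0161,0.24,0],
    [-0.018,0.268,0],
    [-0.0195,0.29,0],
    [-0.0205,0.305,0],
  ],
  yaw=[1.6,3.2,4.8,6.4,8,9.6,11.2,12.8,14.2,15.5],
)

```text
time: 23.0
tcp_pos: [541.9, 323.0, 343.3]
ee_rot: [1.083, 1.285, -1.083]
force: [0.7, -0.0, -3.8]
gripper_width: 0.256
```

```bash
python3 f.py
python3 - <<'E'
from h import *
s,_=snap('side')
cv2.imwrite('pics/tray.png',cv2.resize(s[180:420,160:400],None,fx=2.5,fy=2.5,interpolation=cv2.INTER_CUBIC)[...,::-1])
E
```

```text
23.15 F [ 0.26  0.41 -3.9 ] T [ 0.067  0.057 -0.002] [542.  321.9 343.2] 0.256
```

View pics/tray.png

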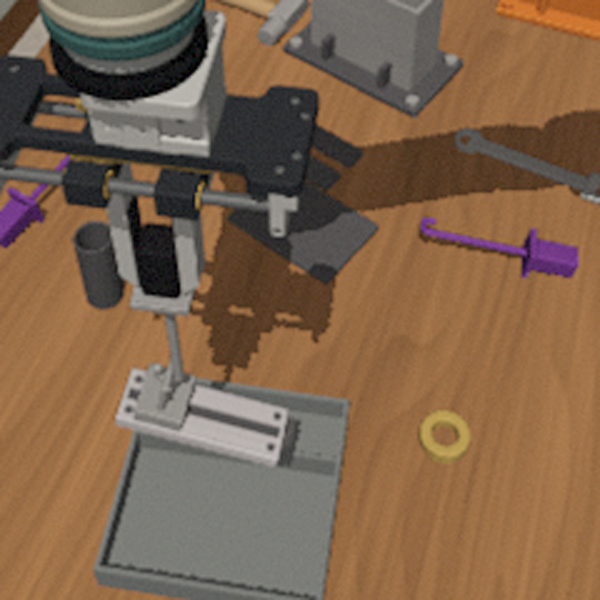

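Rail is level over the tray. Lowering.

Call:
arm_command(
  travel=[
    [0,0,-0.008],
    [0,0,-0.024],
    [0,0,-0.042],
    [0,0,-0.06],
    [0,0,-0.078],
    [0,0,-0.096],
    [0,0,-0.112],
    [0,0,-0.125],
    [0,0,-0.135],
    [0,0,-0.14],
  ],
  yaw=[0,0,0,0,0,0,0,0,0,0],
)

```text
time: 24.5
tcp_pos: [542.0, 321.6, 202.9]
ee_rot: [1.084, 1.284, -1.085]
force: [-0.8, -0.2, -3.8]
gripper_width: 0.253
```

```bash
python3 f.py
python3 - <<'E'
from h import *
s,_=snap('side')
cv2.imwrite('pics/tray2.png',cv2.resize(s[220:420,160:360],None,fx=3,fy=3,interpolation=cv2.INTER_CUBIC)[...,::-1])
E
```

```text
24.65 F [-0.33 -0.03 -3.91] T [-0.067  0.057 -0.04 ] [542.2 321.7 203.6] 0.255
```

View pics/tray2.png

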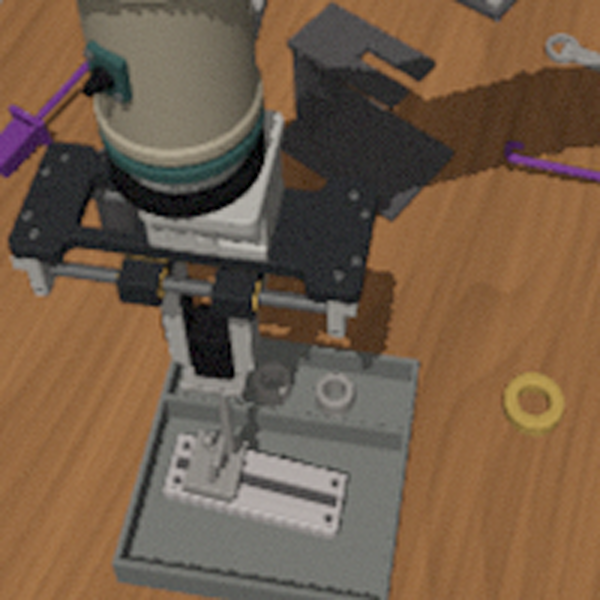

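The rail is level and inside the large bay. I'll set it down slowly.

Call:
arm_command(
  travel=[
    [0,0,-0.006],
    [0,0,-0.012],
    [0,0,-0.018],
    [0,0,-0.022],
    [0,0,-0.025],
    [0,0,-0.028],
    [0,0,-0.031],
    [0,0,-0.034],
    [0,0,-0.036],
    [0,0,-0.038],
  ],
  yaw=[0,0,0,0,0,0,0,0,0,0],
)

```text
time: 26.0
tcp_pos: [542.4, 321.9, 165.8]
ee_rot: [1.085, 1.284, -1.083]
force: [-0.8, -0.3, -1.9]
gripper_width: 0.251
```

```bash
python3 f.py
```

```text
26.15 F [-0.54 -0.38 -1.48] T [-0.074  0.021  0.006] [542.2 321.8 165.7] 0.253
```

Call:
arm_command(
  travel=[
    [0,0,-0.002],
    [0,0,-0.004],
    [0,0,-0.006],
    [0,0,-0.008],
    [0,0,-0.01],
    [0,0,-0.011],
    [0,0,-0.012],
    [0,0,-0.012],
    [0,0,-0.012],
    [0,0,-0.012],
  ],
  yaw=[0,0,0,0,0,0,0,0,0,0],
)

```text
time: 27.45
tcp_pos: [542.1, 321.7, 153.5]
ee_rot: [1.084, 1.284, -1.084]
force: [0.9, -0.1, -0.8]
gripper_width: 0.252
```

```bash
python3 f.py
```

```text
27.6 F [-0.   -0.08 -1.54] T [-0.066  0.012  0.004] [542.1 321.7 153.5] 0.252
```

Call:
arm_command(
  travel=[
    [-0.002,-0.0003,0],
    [-0.0039,-0.0007,0],
    [-0.0059,-0.001,0],
    [-0.0079,-0.0013,0],
    [-0.0108,-0.0018,0],
    [-0.0138,-0.0024,0],
    [-0.0168,-0.0029,0],
    [-0.0197,-0.0034,0],
    [-0.0227,-0.0039,0],
    [-0.0227,-0.0039,0],
  ],
  yaw=[0,0,0,0,0,0,0,0,0,0],
)

```text
time: 28.9
tcp_pos: [519.1, 317.8, 153.5]
ee_rot: [1.084, 1.284, -1.084]
force: [1.2, -0.3, -2.3]
gripper_width: 0.255
```

```bash
python3 f.py
```

```text
29.05 F [ 0.22 -0.27 -1.59] T [-0.084  0.028 -0.008] [519.5 317.8 153.5] 0.257
```

Call:
arm_command(
  travel=[
    [0,0,0.003],
    [0,0,0.006],
    [0,0,0.01],
    [0,0,0.016],
    [0,0,0.026],
    [0,0,0.046],
    [0,0,0.07],
    [0,0,0.095],
    [0,0,0.12],
    [0,0,0.13],
  ],
  yaw=[0,0,0,0,0,0,0,0,0,0],
)

```text
time: 30.35
tcp_pos: [520.1, 318.0, 285.5]
ee_rot: [1.087, 1.283, -1.082]
force: [0.7, 0.3, -1.8]
gripper_width: 0.252
```

```bash
python3 f.py
python3 - <<'E'
from h import *
s,_=snap('side')
cv2.imwrite('pics/tray3.png',cv2.resize(s[200:420,160:380],None,fx=2.7,fy=2.7,interpolation=cv2.INTER_CUBIC)[...,::-1])
E
```

```text
30.5 F [ 0.55 -0.08 -1.68] T [-0.045  0.041  0.006] [519.3 317.8 283.5] 0.253
```

View pics/tray3.png

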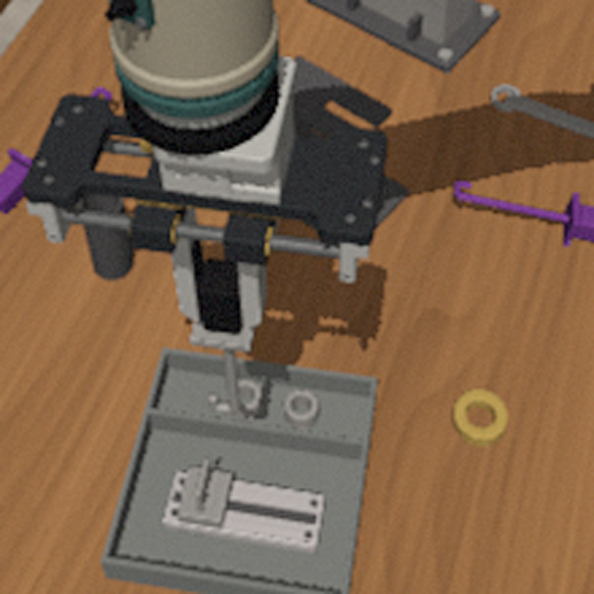

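The rail lies flat in the large bay at (245,510), free of the hook. Returning the picker to the fork.

Call:
arm_command(
  travel=[
    [-0.003,-0.015,0],
    [-0.008,-0.045,0],
    [-0.0135,-0.08,0],
    [-0.02,-0.115,0],
    [-0.026,-0.15,0],
    [-0.032,-0.185,0],
    [-0.038,-0.22,0],
    [-0.044,-0.25,0],
    [-0.0475,-0.275,0],
    [-0.0493,-0.2851,0],
  ],
  yaw=[-3,-6,-9,-12,-15,-18,-21,-24,-27,-29.5],
)

```text
time: 31.85
tcp_pos: [469.9, 31.0, 283.6]
ee_rot: [1.463, 1.022, -1.463]
force: [-0.1, 0.8, -1.3]
gripper_width: 0.251
```

Call:
arm_command(
  travel=[
    [0,0,-0.02],
    [0,0,-0.04],
    [0,0,-0.06],
    [0,0,-0.08],
    [0,0,-0.1],
    [0,0,-0.115],
    [0,0,-0.125],
    [0,0,-0.131],
    [0,0,-0.131],
    [0,0,-0.131],
  ],
  yaw=[0,0,0,0,0,0,0,0,0,0],
)

```text
time: 33.1
tcp_pos: [470.4, 32.7, 152.9]
ee_rot: [1.46, 1.024, -1.459]
force: [-0.2, 0.2, -1.7]
gripper_width: 0.253
```

```bash
python3 f.py
python3 - <<'E'
from h import *
s,_=snap('side')
cv2.imwrite('pics/fork.png',cv2.resize(s[190:320,220:360],None,fx=4,fy=4,interpolation=cv2.INTER_CUBIC)[...,::-1])
E
```

```text
33.25 F [-0.08  0.13 -1.59] T [-0.088  0.082  0.01 ] [470.3  32.7 152.9] 0.251
```

View pics/fork.png

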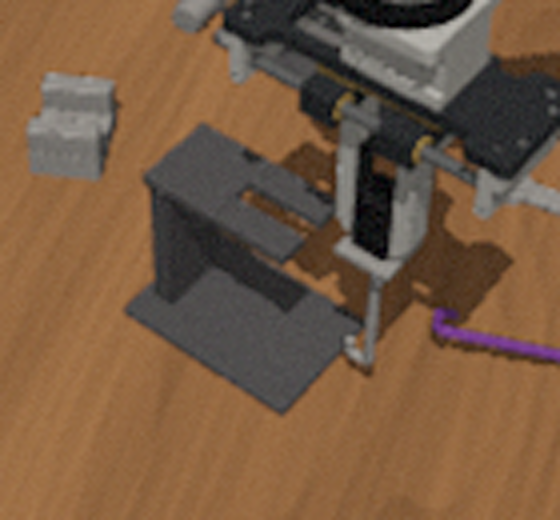

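Picker is upright at crop (375,250), in line with the slot at (270,210). I'll insert along the reverse of the exit path.

Call:
arm_command(
  travel=[
    [0.0094,-0.0034,0],
    [0.0188,-0.0068,0],
    [0.0282,-0.0102,0],
    [0.0376,-0.0136,0],
    [0.047,-0.017,0],
    [0.0564,-0.0204,0],
    [0.0659,-0.0238,0],
    [0.0753,-0.0272,0],
    [0.08,-0.0289,0],
    [0.08,-0.0289,0],
  ],
  yaw=[0,0,0,0,0,0,0,0,0,0],
)

```text
time: 34.6
tcp_pos: [550.2, 3.6, 152.4]
ee_rot: [1.46, 1.025, -1.46]
force: [0.2, -0.0, -2.1]
gripper_width: 0.253
```

```bash
python3 f.py
```

```text
34.75 F [-0.31  0.11 -1.81] T [-0.078  0.093 -0.018] [549.6   4.  152.4] 0.252
```

Call:
arm_command(
  travel=[
    [0,0,-0.004],
    [0,0,-0.008],
    [0,0,-0.011],
    [0,0,-0.013],
    [0,0,-0.0145],
    [0,0,-0.0145],
    [0,0,-0.0145],
    [0,0,-0.0145],
    [0,0,-0.0145],
    [0,0,-0.0145],
  ],
  yaw=[0,0,0,0,0,0,0,0,0,0],
)

```text
time: 36.05
tcp_pos: [550.1, 3.8, 138.0]
ee_rot: [1.46, 1.025, -1.46]
force: [0.3, -0.3, -1.4]
gripper_width: 0.25
```

```bash
python3 f.py
```

```text
36.2 F [ 0.01  0.07 -1.84] T [-0.09   0.097 -0.007] [550.    3.8 138. ] 0.25
```

Call:
arm_command(
  travel=[
    [0,0,-0.0003],
    [0,0,-0.0006],
    [0,0,-0.0006],
    [0,0,-0.0006],
    [0,0,-0.0006],
    [0,0,-0.0006],
    [0,0,-0.0006],
    [0,0,-0.0006],
    [0,0,-0.0006],
    [0,0,-0.0006],
  ],
  yaw=[0,0,0,0,0,0,0,0,0,0],
)

```text
time: 37.5
tcp_pos: [550.1, 3.8, 137.5]
ee_rot: [1.46, 1.025, -1.46]
force: [-1.4, 0.8, 2.7]
gripper_width: 0.253
```

Call:
arm_command(
  travel=[
    [0,0,0],
    [0,0,0],
    [0,0,0],
    [0,0,0],
    [0,0,0],
    [0,0,0],
    [0,0,0],
    [0,0,0],
    [0,0,0],
    [0,0,0],
  ],
  yaw=[0,0,0,0,0,0,0,0,0,0],
  hand=0.08,
)

```text
time: 38.75
tcp_pos: [550.1, 3.8, 137.4]
ee_rot: [1.46, 1.025, -1.46]
force: [0.4, 0.1, -0.6]
gripper_width: 0.85
```

Call:
arm_command(
  travel=[
    [0,0,0.005],
    [0,0,0.015],
    [0,0,0.03],
    [0,0,0.05],
    [0,0,0.075],
    [0,0,0.1],
    [0,0.04,0.12],
    [0,0.09,0.12],
    [0,0.14,0.12],
    [0,0.18,0.12],
  ],
  yaw=[0,0,0,0,0,0,0,0,0,0],
)

```text
time: 40.0
tcp_pos: [549.9, 186.2, 258.6]
ee_rot: [1.46, 1.026, -1.457]
force: [0.6, -0.1, 0.3]
gripper_width: 0.85
```

Call:
arm_command(
  travel=[
    [-0.02,0.05,0],
    [-0.04,0.1,0],
    [-0.06,0.15,0],
    [-0.08,0.2,0],
    [-0.1,0.25,0],
    [-0.12,0.3,0],
    [-0.14,0.35,0],
    [-0.14,0.35,0],
    [-0.14,0.35,0],
    [-0.14,0.35,0],
  ],
  yaw=[6,12,18,24,30,36,42,48,48,48],
)

```text
time: 41.25
tcp_pos: [411.0, 532.8, 258.2]
ee_rot: [0.843, 1.4, -0.842]
force: [-0.1, -0.2, 0.4]
gripper_width: 0.848
```

```bash
python3 f.py
python3 - <<'E'
from h import *
s,ds=snap('side'); t,dt=snap('top')
c=lambda i,x,y,w,h,k: cv2.resize(i[y:y+h,x:x+w],(w*k,h*k),interpolation=cv2.INTER_CUBIC)
a=c(t,110,160,170,100,4)
b=np.zeros((300,680,3),np.uint8); b[:, :200]=c(s,240,205,100,150,2)[:300]; b[:,220:680]=cv2.resize(s[310:420,160:330],(460,300))
cv2.imwrite('pics/end.png',np.vstack([a[:300],b])[...,::-1])
v,u=np.mgrid[0:420,0:560]; P=pts('top',u,v,dt)
m=(P[...,2]>168)&(P[...,2]<190)&(u>220)&(u<272)&(v>175)&(v<240)
W=plane('top',u[m],v[m],175)[:,:2]; print('handle',cv2.minAreaRect(W.astype(np.float32)),np.median(P[m][:,2]))
# bright rail bar in tray
hsv=cv2.cvtColor(t,cv2.COLOR_RGB2HSV)
m=(t.min(2)>140)&(u>118)&(u<185)&(v>185)&(v<255)&(P[...,2]<30)
q=P[m]; print('rail bar px',m.sum(),q.mean(0).round(1),cv2.minAreaRect(q[:,:2].astype(np.float32)),np.percentile(q[:,2],[5,50,95]))
E
```

```text
41.4 F [-0.4   0.1  -0.18] T [-0.069  0.007  0.007] [410.7 533.1 257.8] 0.849
handle ((548.7393188476562, 2.3308868408203125), (23.52342987060547, 23.696571350097656), 71.92324829101562) 173.83056580724974
rail bar px 231 [528.9 312.3  17.6] ((542.5938110351562, 285.8697509765625), (87.36336517333984, 128.08274841308594), 12.990069389343262) [ 8.11814181 16.85130618 28.80668029]
```

View pics/end.png

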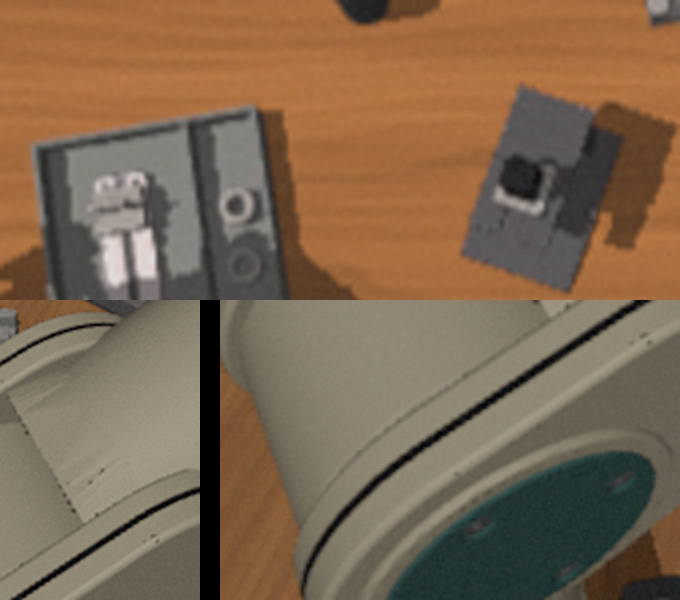

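The top view shows the rail flat in the large bay (120,230) and the picker back in the fork (522,178), within 1 mm of its starting spot. The arm touches nothing, so I'm handing in.

```bash
python3 -c "
from cell import arm
print(arm.close_job())"
```

```text
the job is handed in; nothing more can be done
None
```

The rail is out of the tube and lying flat in the tray's large bay, and the picker is hanging back in its fork. I handed the job in at about 41 s of the 72 s allowed; no verdict was reported.

- **Eye:** I felt the crossbar 36 mm along the tube, where the depth picture had suggested about 35 mm. Contact showed only as a wrist moment rise from 0.10 to 0.40 N m, so the push was light.
- **Rail:** It hung nearly level and was lowered slowly. After the hook was lowered and drawn clear, the force reading was back to that of the empty picker. The last depth check put the bar's top at about 17 mm above the bench, where 16 mm means flat.
- **Picker:** The handle is within 1 mm of where it started, with its top at 174 mm (175 expected). The hand is open and well away.

Two things did not agree fully:
- **Cameras:** They differed by about 4 mm in y. I compared the hook and tube within one camera, and based the fork return on the pose where I had gripped the picker.
- **Last rail outline:** The final colour mask on the rail also caught other bright pixels, so its outline could not be used. I judged the rail's position in the bay from the pictures, and the arm blocked the last side view.

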